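Pack the meter case and latch it

TASK

Pack up the green instrument case: lay the yellow multimeter screen up in the wide compartment (the one beside the lid's hinge) and the orange screwdriver flat in the other compartment, with the meter's screen end and the screwdriver's blade both towards the end of the case marked yellow. Set them down gently without dropping them; once both are in, shut the lid fully, and only then swing the red latch right over onto the lid. Leave everything else on the bench where it stands.

Things in the scene. Friction and masses are not known exactly. Their poses are not given: they have to be found in the camera images.
- case: Open green case, fixed, 220 (x) x 160 (y) mm; origin at the centre of its underside, z up. Floor 5 mm, rim 20 mm above the bench, walls 4 mm. A divider along x, 4 mm thick, as high as the rim, middle at y = +4 mm, leaves two compartments 212 mm long: wide (78 mm, middle y = -37) by the hinge, narrow (70 mm, middle y = +41) by the latch. +x end: yellow strip on floor and rim.
- lid (a joint): Lid angle, rad: 0 shut, grows opening (limit 2.0, starts about 1.8, leaning back). Stiff: stays where left, takes 2 to 5 N at its free edge to move. Green shallow cover 220 x 160 mm, 31 mm deep (26 inside), hinged on the case's -y rim; shut, its flat top is 51 mm above the bench; open, it reaches 185 mm above the bench.
- lid_hinge (a point): Middle of the lid's hinge line (the line runs along the case's x): at case x 0, y -80, z 20 mm. Axes as the case's.
- lid_edge (a point): Middle of the lid's free edge, on its outer (top) face: 160 mm from the hinge line along the lid and 31 mm out from the hinge plane. Its y axis runs from hinge to free edge, its z axis out of the outer face.
- latch (a joint): Latch angle in rad: 0 closed over the lid, grows as it swings outward (limit 1.6; starts open at 1.25 to 1.55). It has a little friction and stays where it is left.
- latch_hinge (a point): Middle of the latch's hinge line (along the case's x), on the case's +y side: at case x 0, y +90, z 26 mm. It sits on a dark block 70 mm long that reaches to y = +96 mm and 24 mm above the bench. Axes as the case's.
- latch_tip (a point): Middle of the end of the latch's tongue. Red L-shaped plate 60 mm wide (x), 5 mm thick: closed, it rises 33 mm from its hinge beside the lid and its tongue reaches 38 mm inward just above the lid. Open, it lies outward, tongue standing to 65 mm above the bench. Push the standing tongue near its tip towards the case, then down onto the lid.
- meter: Yellow multimeter, loose, 140 (x) x 60 (y) x 38 (z) mm, about 0.28 kg, lying face up; origin at the centre of its underside, z up out of its black face, x towards its screen end.
- meter_screen (a point): Middle of the meter's pale screen, on its face, 36 mm from the meter's centre towards its +x end.
- driver: Screwdriver, loose, 160 mm long along x, about 0.12 kg; origin under its mid-length, at the height of the handle's underside. Square orange and black handle, 26 x 26 mm, from x = -80 to +12 mm; steel shaft 8 mm thick on to the blade at x = +80 mm, its axis 13 mm above the origin.
- driver_grip (a point): Middle of the handle's cross-section at x = -30 mm, z = 13 mm, near the screwdriver's centre of mass: grip here.
- driver_tip (a point): End of the screwdriver's blade.
- mug: Blue mug, 72 mm across, 85 mm tall; bystander, origin at the centre of its underside.
- jar: Amber jar, 68 mm across, 90 mm tall; bystander, origin at the centre of its underside.
- bottle: White bottle with blue cap, 60 mm across, 150 mm tall; bystander, origin at the centre of its underside.
- carton: Cardboard box 100 x 70 x 60 mm; bystander, origin at the centre of its underside.
- tape: Blue roll of tape, 90 mm across, 25 mm tall, lying flat; bystander, origin at the centre of its underside.
- adapter: Black plug-in adapter block 70 x 45 x 35 mm; bystander, origin at the centre of its underside.
- wrench: Steel wrench 170 mm long lying flat; bystander, origin under its middle.
Things that resemble listed ones, but are neither listed nor needed, are in the scene too. Leave any turquoise look-alike of the meter alone.

How it is judged (in metres and radians):
On the way, in this order (a step that is already met when the one before it is completed fails the run):
1. Meter and screwdriver both lie in their compartments, the right way round, with the lid still open (y of meter in the frame of case between -0.052 and -0.022 m and x of meter in the frame of case between -0.045 and 0.045 m and z of meter in the frame of case below 0.011 m and angle between meter's own z axis and vertical below 0.1 rad and x of meter_screen in the frame of case above 0 m and angle between the x axis of meter and the x axis of case, either way round below 0.22 rad and y of driver in the frame of case between 0.012 and 0.07 m and x of driver_tip in the frame of case between 0.04 and 0.112 m and z of driver in the frame of case below 0.025 m and z of driver_grip in the frame of case below 0.026 m and angle between the x axis of driver and the x axis of case, either way round below 0.3 rad and value of joint lid above 0.6 rad), for 0.2 s.
2. The lid is shut while the latch is still open (value of joint lid below 0.05 rad and value of joint latch above 0.6 rad), for 0.2 s.
3. The latch is swung over onto the lid (value of joint lid below 0.05 rad and value of joint latch below 0.15 rad), for 0.2 s.
At the end, for the whole second after the job is handed in: Meter flat, screen up (6 deg) in the wide compartment, screwdriver down in the narrow one, anywhere the walls allow, along the case (12 and 17 deg), screen end and blade towards the yellow end; lid within 0.05 rad of shut, latch within 0.15 rad of closed; both items at rest (all of step 3 and y of meter in the frame of case between -0.052 and -0.022 m and x of meter in the frame of case between -0.045 and 0.045 m and z of meter in the frame of case below 0.011 m and angle between meter's own z axis and vertical below 0.1 rad and x of meter_screen in the frame of case above 0 m and angle between the x axis of meter and the x axis of case, either way round below 0.22 rad and y of driver in the frame of case between 0.012 and 0.07 m and x of driver_tip in the frame of case between 0.04 and 0.112 m and z of driver in the frame of case below 0.025 m and z of driver_grip in the frame of case below 0.026 m and angle between the x axis of driver and the x axis of case, either way round below 0.3 rad and linear speed of each of meter, driver below 0.02 m/s); the robot touches nothing.
It fails at once if A bystander (mug, jar, bottle, carton, tape, wrench or adapter) was pushed more than 30 mm or toppled (distance of any of mug, jar, bottle, carton, tape, wrench, adapter from where it was at the start of the episode above 0.03 m or angle between any of mug, jar, bottle, carton, tape, wrench, adapter's own z axis and vertical above 0.6 rad).
It fails at once if The meter was dropped (falling free faster than 0.75 m/s, a drop of about 30 mm) (linear speed of meter above 0.75 m/s and contact force between the fingers and meter below 0.05 N).
It fails at once if The screwdriver was dropped (falling free faster than 0.75 m/s, a drop of about 30 mm) (linear speed of driver above 0.75 m/s and contact force between the fingers and driver below 0.05 N).
It also fails if it takes over 72 s, if anything falls off the work surface, if the arm or the gripper's body presses on something with over 40 N, if the wrist force passes 120 N, or if a joint passes its speed limit or range.

ROBOT

A 6-joint arm with a two-finger parallel gripper is mounted at the origin on the work surface. World frame = base frame: x ahead of the robot, y to its left, z up, the work surface at z = 0. Lengths are in mm, angles in rad, forces in N, time in s.
With the tool pointing down it reaches from about 250 to 800 mm from the base axis. Payload 8.5 kg.
Tool frame: the origin (TCP) lies at the very end of the fingers, on their centre line; the grasp point (between the pads) lies 19 mm behind it; z points along the fingers, y is the line along which they close (so a half turn about z gives the same grasp; the last joint's range is limited). The gripper opens to 85 mm and grips with 20 to 120 N. Pads are 22 mm wide; open, the fingers measure 114 mm over their backs; the gripper's body (76 mm by 85 mm) begins 54 mm behind the grasp point. The pads swing forward as they close: fully open they stand 13 mm farther back than shut.
Start: joints at [0, 0.238, -0.013, 1.319, 0, 1.571], TCP at [524.956, -0, 231.276] pointing down, gripper open.
Joint ranges: [-2.66, 2.66], [-1.03, 1.9], [-1.14, 1.46], [-1.82, 2.27], [-1.45, 1.34], [-3.14, 3.14]. Speed limits (rad/s): [2.22, 2.22, 2.79, 3.14, 3.14, 3.14].

INTERFACE

Orientations are given as a unit quaternion [x, y, z, w].
In Python, from station import r gives the robot as it stands.
- The arm moves only by the tool jog_arm, never from a script. Its argument "series" is text: rows parted by semicolons, each of 4 numbers parted by spaces: the shift along the tool's x, y, z in units of 300 mm (1.0 is 300 mm), then the turn about the tool's z in units of 2 rad (1.0 is 2 rad). In form: x y z spin; .... A call has 1 to 10 rows; each row is the pose to reach, as a shift and turn from the pose commanded when the call began, along the tool's axes at that moment; what a row does not reach only later rows make up. A row lasts 1/12 s, in which the tool goes at most 41.7 mm and 7.16 degrees, less where a joint would pass 70% of its speed; a pose out of reach is approached as far as the arm can. A call with a number of a shift or a turn outside -1 to 1 is refused whole. A call with a gripper value outside its range is refused whole. "jaw" is the opening, from -1 (shut) to 1 (fully open), set as the call begins (left out, the last holds). The fingers move at their own pace and stop on an object; "newtons" is the grip in N (left out, the last holds). Time passes only in rows, so rows that repeat a pose let the fingers close. It gives the time, the measured TCP pose, the force, the opening and the grip force at its end, in the units of the state.
- r.get_state(): the state, without advancing time (a new reading comes with each control period).
- r.get_image(name): name is "scene" or "side" or "wrist"; returns a dict with "color" (400x640x3 uint8, red, green, blue), "z_map" (400x640 float32, mm along the optical axis (not along the pixel's ray), 0 where there is no reading), "camera_matrix" (3x3 intrinsics, pixels), "cam_to_world" (4x4, takes a point from camera to world coordinates). Camera axes: x right, y down, z forward; pixel columns grow to the right and rows downward; lengths in mm; the calibration is good to about 2 mm. The wrist camera is an equidistant fisheye: a pixel r from the principal point sees the ray r / f radians off the axis. A picture is of the moment at which its call begins.
- r.finish_job(): hands the job in; it is judged then, once.
The state is a dict: "clock": time; "joint_positions": joint angles; "qd": joint speeds; "joint_torque": joint torques, N m; "eef_pos": TCP position; "tool_rot": TCP orientation; "wrist_force": force on the tool from outside, world axes, zero at the start; "torque": the same for the moment, N m; "width": opening from 0.0 (shut) to 1.0 (fully open); "finger_force": force on a finger pad.
Only numpy, scipy, OpenCV 4.12 (cv2) and the standard library are available. Lean on these libraries where they do the work, as an engineer would, in place of code of your own. Each camera call takes 0.05 s, during which the arm holds its last target. There are 200 camera calls.

## Working session

There is one attempt and no reset: what is moved stays moved. The work goes in short steps, Python scripts to look and compute and a tool call to move; the robot and the scene stay as the last step left them, time stands still between calls to the robot, and variables do not carry over. Pictures are saved under pics/ and viewed, at most 10 in all, crops included, and the job is handed in when it is done.

Besides the shell and the picture viewer there is one more tool, called after "Emit:" in YAML: its name, and indented under it one key for each argument. jog_arm: Moves the arm, as the interface text tells. Its arguments: {"type":"object","properties":{"series":{"type":"string"},"jaw":{"type":"number"},"newtons":{"type":"number"}},"required":["series"]}

```bash
ls; mkdir -p pics
cat > h.py <<'E'
import numpy as np, cv2
from station import r
def grab(n):
    d=r.get_image(n); np.savez(f'{n}.npz',**d); return d
def pts(d):
    K=d['camera_matrix'];T=d['cam_to_world'];z=d['z_map'].astype(float)
    v,u=np.mgrid[:z.shape[0],:z.shape[1]]
    P=np.stack([(u-K[0,2])/K[0,0]*z,(v-K[1,2])/K[1,1]*z,z],-1)@T[:3,:3].T+T[:3,3]
    P[z==0]=np.nan
    return P
E
python3 - <<'E'
from h import *
ims=[]
for n in('scene','side'):
    d=grab(n);print(n,d['camera_matrix'].tolist(),d['cam_to_world'].round(3).tolist());ims.append(d['color'])
    cv2.imwrite(f'pics/{n}0.png',d['color'][:,:,::-1])
print(r.get_state())
E
```

```text
pics
scene [[476.7862122530121, 0.0, 318.4306152640376], [0.0, 476.7862122530121, 200.36414545857832], [0.0, 0.0, 1.0]] [[-0.532, 0.588, -0.61, 1544.389], [0.847, 0.35, -0.401, 674.677], [-0.022, -0.729, -0.684, 1193.684], [0.0, 0.0, 0.0, 1.0]]
side [[491.73978540740785, 0.0, 322.5175929874962], [0.0, 491.73978540740785, 201.32674701635972], [0.0, 0.0, 1.0]] [[-0.993, -0.059, 0.1, 426.798], [-0.116, 0.497, -0.86, 1303.034], [0.001, -0.866, -0.501, 829.615], [0.0, 0.0, 0.0, 1.0]]
{'clock': 0.1, 'joint_positions': array([-6.13715007e-06,  2.38694602e-01, -1.41850294e-02,  1.31919805e+00,
       -9.32687748e-06,  1.57080781e+00]), 'qd': array([-2.91092001e-04, -2.09365643e-03, -4.83152194e-04, -4.97863299e-04,
       -2.31788198e-06,  1.80734449e-03]), 'joint_torque': array([-1.94144020e-03, -5.39726973e+01,  3.46997201e+01,  1.33770503e-02,
       -6.54985024e-05, -4.83787790e-05]), 'eef_pos': array([ 5.24617919e+02, -6.08114491e-03,  2.30749780e+02]), 'tool_rot': array([ 7.07112865e-01,  7.07100407e-01, -4.56324441e-04, -4.49726920e-04]), 'wrist_force': array([-0.11477875, -0.67340249, -0.00448003]), 'torque': array([ 0.06273883, -0.03418704,  0.02073362]), 'finger_force': 0.0, 'width': 1.0044677996202307}
```

View pics/scene0.png

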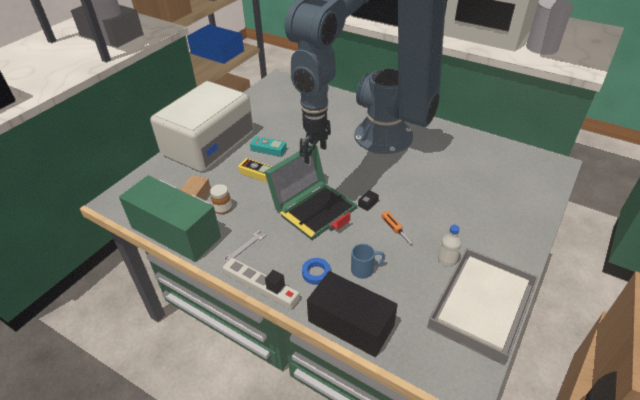

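View pics/side0.png

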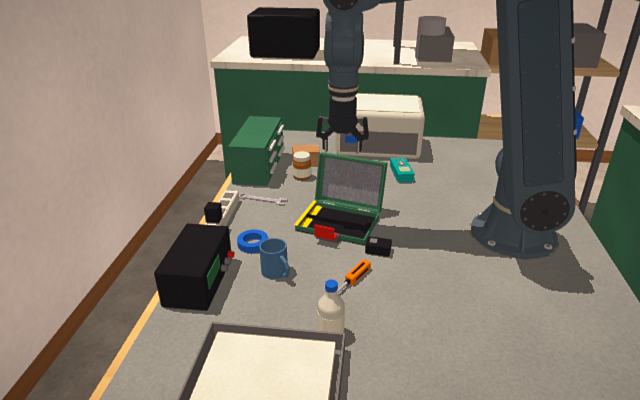

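The scene view shows the case at about (315,205), with its yellow end at (297,222). The red latch is at (341,220), the yellow meter at (255,168) beside the turquoise look-alike at (268,146), and the driver at (396,227). The side view shows the driver at (355,273) and the case at (340,200); the lid hides the meter there.

```bash
cat >> h.py <<'E'
def load(n): return dict(np.load(f'{n}.npz'))
def mask(d,lo,hi,box=None):
    h=cv2.cvtColor(d['color'],cv2.COLOR_RGB2HSV); m=cv2.inRange(h,np.array(lo),np.array(hi))
    if box: b=np.zeros_like(m);b[box[1]:box[3],box[0]:box[2]]=1;m=m*b
    return m>0
def line(P):
    xy=P[:,:2];c=xy.mean(0);u,s,v=np.linalg.svd(xy-c);return c,v[0],np.ptp((xy-c)@v[0]),np.ptp((xy-c)@v[1])
E
python3 - <<'E'
from h import *
sc=load('scene');sd=load('side');Ps=pts(sc);Pd=pts(sd)
def rep(t,d,P,lo,hi,box,zlo=3,zhi=300):
    m=mask(d,lo,hi,box)&(P[...,2]>zlo)&(P[...,2]<zhi);Q=P[m]
    if len(Q)<5: print(t,len(Q));return
    c,v,a,b=line(Q);(cc,wh,an)=cv2.minAreaRect(Q[:,:2].astype(np.float32))
    print(t,len(Q),'c',c.round(1),'ang',round(np.degrees(np.arctan2(v[1],v[0])),1),'len',a.round(),b.round(),'z',np.percentile(Q[:,2],[2,50,98]).round(1),'rect',np.round(cc,1),np.round(wh),round(an,1))
Y=((20,120,90),(35,255,255));O=((5,150,120),(17,255,255));R1=((0,150,90),(4,255,255));G=((55,60,30),(85,255,160));
rep('meter sc',sc,Ps,*Y,(225,145,275,190))
rep('strip sc',sc,Ps,*Y,(275,200,330,245))
rep('strip sd',sd,Pd,*Y,(285,190,330,240))
rep('strip hi sc',sc,Ps,*Y,(275,200,330,245),14)
rep('strip hi sd',sd,Pd,*Y,(285,190,330,240),14)
rep('driver sc',sc,Ps,*O,(370,200,420,250),8)
rep('driver sd',sd,Pd,*O,(325,250,390,310),8)
rep('latch sc',sc,Ps,*R1,(320,200,360,240),8)
rep('latch sd',sd,Pd,*R1,(305,210,345,250),8)
rep('green rim sc',sc,Ps,*G,(255,140,365,245),14,26)
rep('green rim sd',sd,Pd,*G,(290,140,390,250),14,26)
rep('lid sc',sc,Ps,*G,(255,140,365,245),40,230)
rep('lid sd',sd,Pd,*G,(290,140,390,250),40,230)
a=cv2.resize(sc['color'][130:260,225:425],(800,520),interpolation=cv2.INTER_CUBIC)
cv2.imwrite('pics/c1.png',a[:,:,::-1])
E
```

```text
meter sc 251 c [ 500.7 -315.6] ang 84.3 len 234.0 139.0 z [ 6.6 31.3 42.8] rect [ 513.9 -261.2] [259.  83.] 66.9
strip sc 220 c [627.5 -15.2] ang 74.5 len 163.0 40.0 z [ 3.4 17.2 26.2] rect [625.6 -14.6] [163.  38.] 76.2
strip sd 216 c [626.3 -13.8] ang 74.9 len 163.0 42.0 z [ 3.2  9.7 22.7] rect [621.2  -8.4] [163.  41.] 74.8
strip hi sc 118 c [638.  -14.1] ang 75.8 len 163.0 18.0 z [15.9 21.6 26.9] rect [635.7 -17.1] [163.  17.] 77.5
strip hi sd 101 c [635.   -8.1] ang 76.2 len 161.0 42.0 z [14.5 19.6 23.5] rect [621.5  -7.3] [161.  41.] 74.8
driver sc 142 c [463.  259.2] ang 60.7 len 92.0 27.0 z [11.2 24.9 32.4] rect [459.3 256. ] [91. 27.] 61.8
driver sd 238 c [454.  267.3] ang 60.4 len 100.0 27.0 z [ 9.3 23.4 27.6] rect [453.3 260.6] [100.  27.] 59.9
latch sc 135 c [567.  120.6] ang -16.2 len 96.0 48.0 z [23.2 45.1 66.5] rect [542.  116.4] [ 39. 101.] 84.3
latch sd 257 c [558.5 130.2] ang 171.2 len 62.0 44.0 z [23.  42.9 62.4] rect [553.7 128.5] [65. 40.] 20.0
green rim sc 454 c [504.1 -46.9] ang -46.5 len 275.0 270.0 z [14.4 20.2 25.4] rect [527.4  -4.1] [196. 221.] 75.6
green rim sd 572 c [503.1 -43.1] ang 127.3 len 286.0 278.0 z [14.3 18.5 24.9] rect [524.7  -2.2] [202. 219.] 76.1
lid sc 504 c [ 507.8 -111. ] ang -13.6 len 231.0 354.0 z [ 42.7 135.8 176.9] rect [ 468.3 -242.8] [358. 225.] 75.0
lid sd 685 c [ 507.9 -109.8] ang 165.2 len 223.0 71.0 z [ 45.1 143.2 173. ] rect [ 500.4 -102.4] [ 71. 223.] 75.2
```

View pics/c1.png

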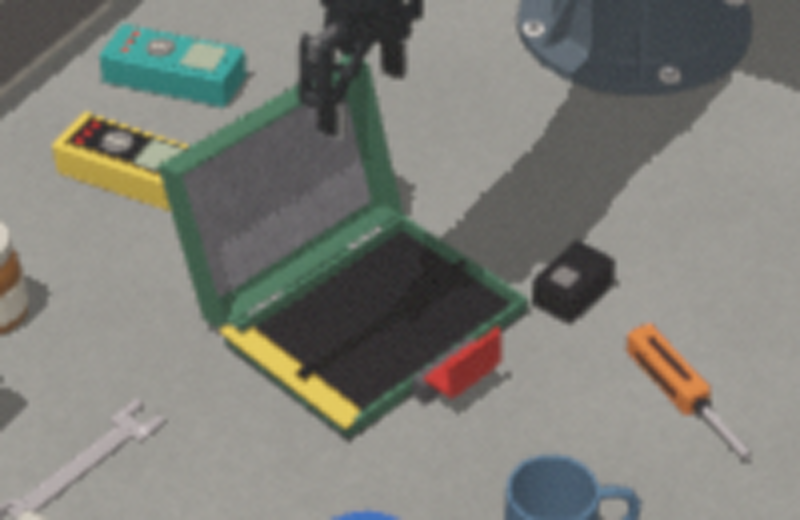

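The crop shows the meter's screen end (crop 160,155) just behind the lid, pointing at the case. The driver's blade points lower-right at (745,455), the red latch is at (465,362) and the case's yellow end at (290,375). Next I'll use the wrist view to refine the case.

```bash
cat >> h.py <<'E'
def fpts(d):
    K=d['camera_matrix'];T=d['cam_to_world'];z=d['z_map'].astype(float);f=K[0,0]
    v,u=np.mgrid[:z.shape[0],:z.shape[1]];a=u-K[0,2];b=v-K[1,2];rr=np.hypot(a,b)+1e-9;th=rr/f
    s=np.where(th<1.5,np.tan(np.minimum(th,1.5)),np.nan)
    P=np.stack([a/rr*s*z,b/rr*s*z,z],-1)@T[:3,:3].T+T[:3,3];P[z==0]=np.nan
    return P
E
python3 - <<'E'
from h import *
d=grab('wrist');print(d['camera_matrix'].round(1).tolist(),d['cam_to_world'].round(2).tolist())
cv2.imwrite('pics/w0.png',d['color'][:,:,::-1])
P=fpts(d)
for v in range(20,400,60): print([tuple(P[v,u].round().tolist()) for u in range(40,640,110)])
E
```

```text
[[309.7, 0.0, 323.7], [0.0, 309.7, 199.7], [0.0, 0.0, 1.0]] [[1.0, 0.0, -0.0, 524.16], [-0.0, -0.96, -0.29, 74.72], [-0.0, 0.29, -0.96, 373.6], [0.0, 0.0, 0.0, 1.0]]
[(47.0, 277.0, 0.0), (293.0, 211.0, -1.0), (447.0, 187.0, -0.0), (579.0, 185.0, 1.0), (726.0, 204.0, 2.0), (857.0, 220.0, 81.0)]
[(57.0, 167.0, 2.0), (295.0, 126.0, 0.0), (449.0, 110.0, 6.0), (574.0, 107.0, 30.0), (725.0, 122.0, 0.0), (891.0, 147.0, 46.0)]
[(62.0, 67.0, 13.0), (290.0, 45.0, -0.0), (450.0, 39.0, 20.0), (579.0, 37.0, 5.0), (730.0, 43.0, -1.0), (906.0, 62.0, 40.0)]
[(76.0, -26.0, 45.0), (277.0, -40.0, -1.0), (443.0, -38.0, 5.0), (582.0, -38.0, 5.0), (739.0, -39.0, 1.0), (1703.0, -223.0, -599.0)]
[(-44.0, -165.0, 1.0), (256.0, -136.0, -0.0), (452.0, -90.0, 67.0), (583.0, -113.0, 23.0), (758.0, -134.0, -1.0), (1705.0, -472.0, -504.0)]
[(-156.0, -341.0, -0.0), (463.0, 8.0, 299.0), (464.0, -114.0, 144.0), (572.0, -135.0, 118.0), (579.0, 7.0, 296.0), (1701.0, -707.0, -369.0)]
[(-1742.0, -1714.0, -559.0), (465.0, -8.0, 313.0), (510.0, 20.0, 329.0), (534.0, 21.0, 329.0), (806.0, -367.0, 43.0), (1704.0, -935.0, -198.0)]
```

View pics/w0.png

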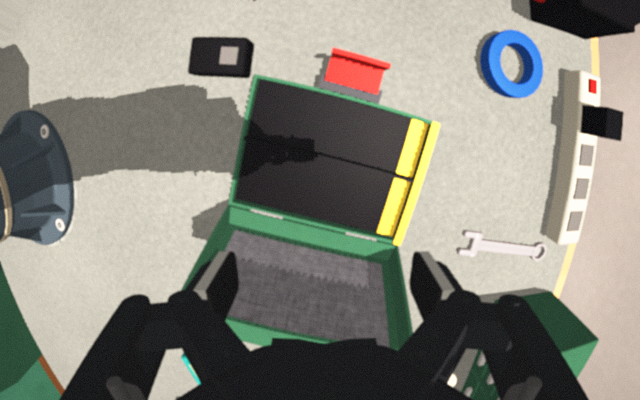

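The wrist view shows the case rim from (257,77) to (435,122), with hinge-side corners at (232,205) and (400,243). The latch is at (355,73) and the yellow strip at (415,180). Now I'll fit the case and get a rough meter position.

```bash
cat >> h.py <<'E'
def ray(d,u,v,fish=False):
    K=d['camera_matrix'];T=d['cam_to_world'];a=(u-K[0,2])/K[0,0];b=(v-K[1,2])/K[1,1]
    if fish:
        t=np.hypot(a,b);w=np.array([a/t*np.sin(t),b/t*np.sin(t),np.cos(t)])
    else: w=np.array([a,b,1.])
    return T[:3,3],T[:3,:3]@w
def plane(d,u,v,z,fish=False):
    o,w=ray(d,u,v,fish);return o+w*(z-o[2])/w[2]
E
python3 - <<'E'
from h import *
d=load('wrist');P=fpts(d);sc=load('scene');Ps=pts(sc)
Y=((20,120,90),(35,255,255));G=((55,60,30),(85,255,170))
m=mask(d,*Y,(370,100,450,255))
for n,mm in(('rim',m&(P[...,2]>15)),('floor',m&(P[...,2]<10))):
    Q=P[mm];print(n,len(Q),np.median(Q[:,2]).round(1),cv2.minAreaRect(Q[:,:2].astype(np.float32)))
g=(m|mask(d,*G,(200,60,450,255)))&(P[...,2]>14)&(P[...,2]<24)
Q=P[g];print('allrim',cv2.minAreaRect(Q[:,:2].astype(np.float32)),np.median(Q[:,2]))
cn=[plane(d,u,v,20,True).round(1)[:2] for u,v in((257,77),(440,122))];print(cn)
# case frame guess
R=((0,150,90),(4,255,255));q=P[mask(d,*R,(310,40,400,105))];print('latch',len(q),cv2.minAreaRect(q[:,:2].astype(np.float32)),np.percentile(q[:,2],[2,98]))
mm=mask(sc,*Y,(225,145,280,190))&(Ps[...,1]>-420)&(Ps[...,1]<-150)
q=Ps[mm];print('meter',len(q),np.percentile(q[:,2],[2,50,98]));t=q[q[:,2]>34];print(cv2.minAreaRect(t[:,:2].astype(np.float32)))
ys,xs=np.where(mm);print(xs.min(),xs.max(),ys.min(),ys.max())
# lit top face + black face + screen
m2=(Ps[...,2]>34)&(Ps[...,2]<42)
b=np.zeros(m2.shape,bool);b[155:185,235:275]=1
q=Ps[m2&b];print('mtop',len(q),cv2.minAreaRect(q[:,:2].astype(np.float32)))
E
```

```text
rim 596 21.4 ((622.519287109375, -13.137992858886719), (159.64259338378906, 33.08469009399414), 78.97431945800781)
floor 1662 6.0 ((622.2360229492188, -10.93084716796875), (152.76361083984375, 26.946693420410156), 75.63040924072266)
allrim ((529.097900390625, -2.1778640747070312), (189.623046875, 222.12135314941406), 75.98014831542969) 20.478607494831294
[array([448.1, 112.6]), array([661.5,  63.2])]
latch 1795 ((556.1255493164062, 113.68621826171875), (29.638137817382812, 59.80360412597656), 74.96577453613281) [nan nan]
meter 251 [ 6.61962555 31.29695762 42.7540214 ]
((513.7753295898438, -261.0189208984375), (259.62835693359375, 82.32229614257812), 66.61225128173828)
238 266 158 181
mtop 229 ((477.4316711425781, -313.00634765625), (66.18975067138672, 128.03884887695312), 5.297044277191162)
```

Emit:
jog_arm:
  series: "-0.967 -0.15 0 -0.6;-0.967 -0.15 0 -0.6;-0.967 -0.15 0 -0.6;-0.967 -0.15 0 -0.6;-0.967 -0.15 0 -0.6;-0.967 -0.15 0 -0.6;-0.967 -0.15 0 -0.6;-0.967 -0.15 0 -0.6;-0.967 -0.15 0 -0.6;-0.967 -0.15 0 -0.6"
  jaw: 1

```text
clock: 0.98
eef_pos: [479.2, -292.0, 230.6]
tool_rot: [0.2, 0.98, 0.0, -0.001]
wrist_force: [0.2, -0.4, -0.3]
width: 1.0
finger_force: 0.0
```

Emit:
jog_arm:
  series: "0 0 0 -0.6;0 0 0 -0.6;0 0 0 -0.6;0 0 0 -0.6;0 0 0 -0.6;0 0 0 -0.6;0 0 0 -0.6;0 0 0 -0.6;0 0 0 -0.6;0 0 0 -0.6"

```text
clock: 1.82
eef_pos: [479.8, -290.0, 231.0]
tool_rot: [-0.39, 0.921, 0.0, -0.0]
wrist_force: [0.0, -0.6, 0.8]
width: 1.002
finger_force: 0.0
```

Emit:
jog_arm:
  series: "0 0 0 -0.41;0 0 0 -0.41;0 0 0 -0.41;0 0 0 -0.41;0 0 0 -0.41;0 0 0 -0.41;0 0 0 -0.41;0 0 0 -0.41"

```text
clock: 2.48
eef_pos: [479.9, -290.0, 231.0]
tool_rot: [0.723, -0.69, -0.0, 0.0]
wrist_force: [-0.1, -0.3, 1.3]
width: 1.003
finger_force: 0.0
```

Run:
```python
from h import *
d=grab('wrist');cv2.imwrite('pics/w1.png',d['color'][:,:,::-1]);P=fpts(d)
Y=((20,120,90),(35,255,255))
m=mask(d,*Y);n,l,s,c=cv2.connectedComponentsWithStats(m.astype(np.uint8))
for i in range(1,n):
    if s[i,4]>150:
        Q=P[l==i];Q=Q[np.isfinite(Q).all(1)];t=Q[Q[:,2]>34]
        print(s[i],np.percentile(Q[:,2],[5,50,95]),len(t),cv2.minAreaRect(t[:,:2].astype(np.float32)) if len(t)>5 else '')
print(d['cam_to_world'].round(2).tolist());s=r.get_state();print(s['joint_positions'],s['eef_pos'],s['tool_rot'])
```

```text
[ 300   97   57  123 2571] [34.95760207 38.03976705 39.60065649] 2452 ((474.8708190917969, -306.7158203125), (59.713279724121094, 138.99620056152344), 3.977532386779785)
[[-1.0, -0.04, -0.01, 482.75], [-0.05, 0.95, 0.29, -364.36], [0.0, 0.29, -0.96, 373.83], [0.0, 0.0, 0.0, 1.0]]
[-5.43620104e-01  3.00376460e-01  7.22616488e-02  1.34331189e+00
 -6.53286148e-05 -2.15662307e+00] [ 479.83478044 -290.01694776  231.02604565] [ 7.21870496e-01 -6.92028097e-01 -3.00393213e-04  1.00862713e-04]
```

View pics/w1.png

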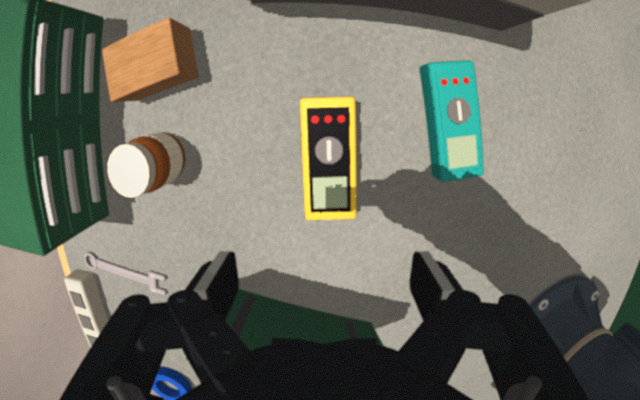

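The meter is centred near (328,158), with its screen at the bottom (330,193), i.e. towards +y. The look-alike at (452,120) is clear of the gripper. Now I'll descend and grasp.

Emit:
jog_arm:
  series: "0.055 0.019 0.1 -0.014;0.055 0.019 0.24 -0.014;0.055 0.019 0.38 -0.014;0.055 0.019 0.5 -0.014;0.055 0.019 0.6 -0.014;0.055 0.019 0.66 -0.014;0.055 0.019 0.7 -0.014;0.055 0.019 0.713 -0.014;0.055 0.019 0.713 -0.014"

```text
clock: 3.28
eef_pos: [474.3, -306.4, 16.4]
tool_rot: [0.731, -0.682, -0.001, 0.0]
wrist_force: [-0.0, -0.4, 1.0]
width: 1.001
finger_force: 0.0
```

Emit:
jog_arm:
  series: "0 0 0 0;0 0 0 0;0 0 0 0;0 0 0 0;0 0 0 0;0 0 0 0;0 0 0 0;0 0 0 0"
  jaw: -0.2
  newtons: 50

```text
clock: 3.95
eef_pos: [475.7, -307.3, 18.8]
tool_rot: [0.732, -0.681, 0.001, -0.0]
wrist_force: [0.1, 0.5, 7.2]
width: 0.69
finger_force: 54.5
```

Emit:
jog_arm:
  series: "0 0 -0.05 0;0 0 -0.15 0;0 0 -0.28 0;0 0 -0.42 0;0 0 -0.55 0;0 0 -0.68 0;0 0 -0.74 0;0 0 -0.75 0;0 0 -0.75 0"

```text
clock: 4.7
eef_pos: [475.4, -307.1, 243.5]
tool_rot: [0.732, -0.681, 0.001, -0.0]
wrist_force: [0.2, -0.6, -2.9]
width: 0.687
finger_force: 55.2
```

```bash
cat > fit.py <<'E'
from h import *
# wrist.npz overwritten -> use original picture with its stored calibration
img=cv2.imread('pics/w0.png')[:,:,::-1];d=load('wrist')
d['color']=img
d['cam_to_world']=np.array([[1,0,0,524.16],[0,-.957,-.29,74.72],[0,.29,-.957,373.6],[0,0,0,1.]])
G=mask(d,(55,60,30),(85,255,170));Y=mask(d,(20,120,90),(35,255,255));M=G|Y
def fit(px):
    q=np.array([plane(d,u,v,20,True)[:2] for u,v in px],np.float32)
    vx,vy,x,y=cv2.fitLine(q,cv2.DIST_HUBER,0,1,.01).ravel();return np.array([x,y]),np.array([vx,vy]),len(q)
E1=fit([(np.where(Y[v,370:450])[0].max()+370.5,v) for v in range(132,236,3)])
E2=fit([(np.where(M[v,210:300])[0].min()+209.5,v) for v in range(90,200,3)])
E3=fit([(u,np.where(M[60:130,u])[0].min()+59.5) for u in [*range(264,318,3),*range(395,430,3)]])
for e in(E1,E2,E3): print(e[0].round(1),np.degrees(np.arctan2(e[1][1],e[1][0])).round(2)%180,e[2])
a=np.mean([np.degrees(np.arctan2(E[1][1],E[1][0]))%180-k for E,k in((E1,90),(E2,90),(E3,180))])
ex=np.array([np.cos(np.radians(a)),np.sin(np.radians(a))]);ey=np.array([-ex[1],ex[0]])
x1,x2,y3=E1[0]@ex,E2[0]@ex,E3[0]@ey
print('yaw',a,'len',x1-x2,'centre',(x1+x2)/2*ex+(y3-80)*ey)
E
python3 fit.py
```

```text
[638.3 -12. ] 79.88 35
[424.1  32.4] 75.84 37
[524.9  94.4] 165.16 30
yaw -13.036983 len 218.74066 centre [531.33276   10.789299]
```

Emit:
jog_arm:
  series: "-0.939 -0.229 0 0.6;-0.939 -0.229 0 0.6;-0.939 -0.229 0 0.6;-0.939 -0.229 0 0.6;-0.939 -0.229 0 0.6;-0.939 -0.229 0 0.6;-0.939 -0.229 0 0.6;-0.939 -0.229 0 0.6;-0.939 -0.229 0 0.6;-0.939 -0.229 0 0.6"

```text
clock: 5.53
eef_pos: [522.4, -19.1, 239.9]
tool_rot: [-0.232, 0.973, 0.001, -0.002]
wrist_force: [0.3, 0.5, -1.4]
width: 0.685
finger_force: 55.2
```

Emit:
jog_arm:
  series: "0 0 0 0.347;0 0 0 0.347;0 0 0 0.347;0 0 0 0.347;0 0 0 0.347;0 0 0 0.347;0 0 0 0.347;0 0 0 0.347"

```text
clock: 6.2
eef_pos: [522.5, -20.9, 240.6]
tool_rot: [0.11, 0.994, -0.0, -0.001]
wrist_force: [0.4, 0.7, -2.9]
width: 0.692
finger_force: 55.2
```

Run:
```python
from h import *
d=grab('wrist');cv2.imwrite('pics/w2.png',d['color'][:,:,::-1])
np.savez('w2.npz',**d);print(d['cam_to_world'].round(3).tolist());s=r.get_state();print(s['joint_positions'].round(2),s['eef_pos'],s['tool_rot'])
```

```text
[[0.219, 0.934, 0.283, 449.557], [0.976, -0.209, -0.063, -4.471], [0.001, 0.289, -0.957, 383.704], [0.0, 0.0, 0.0, 1.0]]
[-0.04  0.23  0.01  1.34  0.    0.18] [522.69785697 -20.90334319 240.97269804] [ 1.09677016e-01  9.93966521e-01 -8.00374132e-05 -1.22539197e-03]
```

View pics/w2.png

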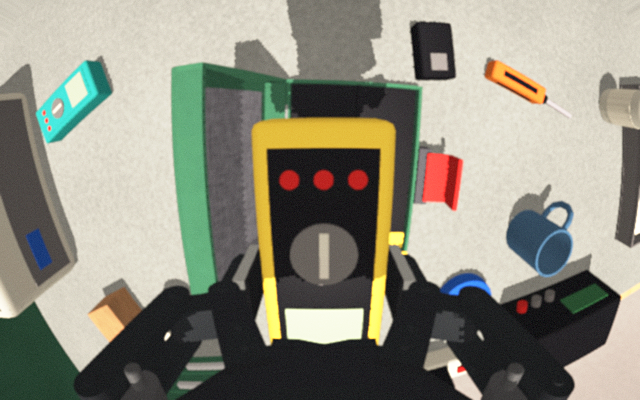

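The meter is held screen-down in the image, with its screen at (325,322) towards the yellow end. The -x rim is at row ~83, the +y rim at column ~417, the latch at (440,180) and the driver at (525,85). I'll refine from these edges.

```bash
cat > fit2.py <<'E'
from h import *
d=dict(np.load('w2.npz'));P=fpts(d)
G=mask(d,(55,60,30),(85,255,190));Y=mask(d,(18,120,70),(35,255,255))
def fit(px,z=20):
    q=np.array([plane(d,u,v,z,True)[:2] for u,v in px],np.float32)
    vx,vy,x,y=cv2.fitLine(q,cv2.DIST_HUBER,0,1,.01).ravel();return np.array([x,y]),np.degrees(np.arctan2(vy,vx))%180
EX=fit([(u,np.where(G[70:110,u])[0].min()+69.5) for u in range(300,412,3)])
EY=fit([(np.where(G[v,400:430])[0].max()+400.5,v) for v in range(95,140,3)])
EY2=fit([(np.where(G[v,395:430])[0].max()+395.5,v) for v in range(212,245,3) if G[v,395:430].any()])
print('EX',EX,'EY',EY,EY2)
zt=np.nanmedian(P[130:145,280:370,2]);print('meter top z',zt)
L=fit([(np.where(Y[v,240:300])[0].min()+239.5,v) for v in range(140,240,4)],zt)
R=fit([(np.where(Y[v,360:410])[0].max()+360.5,v) for v in range(140,240,4)],zt)
T=fit([(u,np.where(Y[105:150,u])[0].min()+104.5) for u in range(275,375,4)],zt)
print('meter L',L,'R',R,'T',T)
E
python3 fit2.py
```

```text
EX (array([428.48126 ,  52.464016], dtype=float32), np.float32(76.06307)) EY (array([476.70782, 107.36473], dtype=float32), np.float32(164.79254)) (array([615.197  ,  71.28853], dtype=float32), np.float32(165.41582))
meter top z 260.17280898246565
meter L (array([476.47455 , -40.403748], dtype=float32), np.float32(167.57881)) R (array([484.54343 ,  17.639664], dtype=float32), np.float32(167.36482)) T (array([452.63318 ,  -5.354978], dtype=float32), np.float32(78.19681))
```

Emit:
jog_arm:
  series: "-0.003 0.002 0 0.018;-0.003 0.002 0.1 0.018;-0.003 0.002 0.22 0.018;-0.003 0.002 0.34 0.018;-0.003 0.002 0.45 0.018;-0.003 0.002 0.53 0.018;-0.003 0.002 0.58 0.018;-0.003 0.002 0.6 0.018;-0.003 0.002 0.6 0.018"

```text
clock: 7.0
eef_pos: [523.1, -20.5, 60.8]
tool_rot: [0.128, 0.992, -0.0, -0.002]
wrist_force: [-0.4, -0.1, -1.7]
width: 0.683
finger_force: 55.1
```

Emit:
jog_arm:
  series: "0 0 0.02 0;0 0 0.04 0;0 0 0.06 0;0 0 0.08 0;0 0 0.095 0;0 0 0.105 0;0 0 0.11 0;0 0 0.115 0;0 0 0.117 0;0 0 0.117 0"

```text
clock: 7.83
eef_pos: [524.4, -20.5, 27.3]
tool_rot: [0.129, 0.992, 0.0, -0.0]
wrist_force: [0.6, -1.0, -2.6]
width: 0.689
finger_force: 55.1
```

Emit:
jog_arm:
  series: "0 0 0.003 0;0 0 0.006 0;0 0 0.009 0;0 0 0.011 0;0 0 0.011 0;0 0 0.011 0"

```text
clock: 8.33
eef_pos: [524.3, -20.6, 24.0]
tool_rot: [0.129, 0.992, -0.0, -0.0]
wrist_force: [0.2, 0.2, -2.2]
width: 0.688
finger_force: 55.1
```

Emit:
jog_arm:
  series: "0 0 0.003 0;0 0 0.005 0;0 0 0.007 0;0 0 0.007 0;0 0 0.007 0"

```text
clock: 8.75
eef_pos: [524.4, -20.5, 23.8]
tool_rot: [0.129, 0.992, 0.0, 0.001]
wrist_force: [-6.9, 0.9, 21.7]
width: 0.685
finger_force: 58.0
```

Emit:
jog_arm:
  series: "0 0 -0.004 0;0 0 -0.004 0;0 0 -0.004 0;0 0 -0.004 0;0 0 -0.004 0"
  jaw: 0.54

```text
clock: 9.17
eef_pos: [524.3, -20.6, 22.9]
tool_rot: [0.129, 0.992, -0.0, -0.0]
wrist_force: [1.0, -0.3, -0.2]
width: 0.771
finger_force: 0.0
```

Emit:
jog_arm:
  series: "0 0 -0.02 0;0 0 -0.06 0;0 0 -0.12 0;0 0 -0.25 0;0 0 -0.38 0;0 0 -0.5 0;0 0 -0.62 0;0 0 -0.7 0;0 0 -0.7 0"

```text
clock: 9.92
eef_pos: [526.5, -20.6, 238.8]
tool_rot: [0.129, 0.992, 0.0, 0.004]
wrist_force: [0.7, 0.1, 0.3]
width: 0.767
finger_force: 0.0
```

Run:
```python
from h import *
d=grab('wrist');cv2.imwrite('pics/w3.png',d['color'][:,:,::-1]);P=fpts(d)
Y=mask(d,(18,120,70),(35,255,255))
Q=P[Y&(P[...,2]>36)&(P[...,2]<50)];print('meter top',len(Q),np.percentile(Q[:,2],[5,50,95]),cv2.minAreaRect(Q[:,:2].astype(np.float32)))
np.savez('w3.npz',**d);s=r.get_state();print(s['eef_pos'],s['tool_rot'],s['joint_positions'][5])
O=mask(d,(5,150,100),(17,255,255));n,l,st,c=cv2.connectedComponentsWithStats(O.astype(np.uint8))
for i in range(1,n):
    if st[i,4]>80:
        q=P[l==i];q=q[np.isfinite(q).all(1)];t=q[q[:,2]>18];print(st[i],np.median(q[:,2]),cv2.minAreaRect(t[:,:2].astype(np.float32)) if len(t)>5 else '')
```

```text
meter top 2588 [40.52371465 43.01390757 44.55399225] ((523.8897094726562, -20.070457458496094), (60.58283615112305, 140.08859252929688), 75.50318908691406)
[525.71874781 -20.5962192  236.01826394] [1.28889535e-01 9.91655583e-01 2.25866598e-04 2.57723405e-03] 0.21934988539892708
[ 481   49   62   42 1114] 25.89544960357972 ((456.93182373046875, 259.2477111816406), (98.02741241455078, 25.310426712036133), 60.5787467956543)
```

Emit:
jog_arm:
  series: "0.463 0.828 0 -0.6;0.463 0.828 0 -0.6;0.463 0.828 0 -0.6;0.463 0.828 0 -0.6;0.463 0.828 0 -0.6;0.463 0.828 0 -0.6;0.463 0.828 0 -0.6;0.463 0.828 0 -0.6;0.463 0.828 0 -0.6;0.463 0.828 0 -0.6"

```text
clock: 10.8
eef_pos: [452.5, 255.8, 231.6]
tool_rot: [-0.457, 0.889, -0.0, -0.001]
wrist_force: [0.7, -0.0, 0.7]
width: 0.77
finger_force: 0.0
```

Emit:
jog_arm:
  series: "0 0 0 -0.058;0 0 0 -0.058;0 0 0 -0.058;0 0 0 -0.058"

```text
clock: 11.13
eef_pos: [453.3, 254.9, 232.5]
tool_rot: [-0.503, 0.864, 0.0, -0.001]
wrist_force: [0.2, 0.9, -0.2]
width: 0.77
finger_force: 0.0
```

Run:
```python
from h import *
d=grab('wrist');cv2.imwrite('pics/w4.png',d['color'][:,:,::-1]);P=fpts(d)
s=r.get_state();print(s['eef_pos'],s['tool_rot'],s['joint_positions'])
O=mask(d,(5,130,80),(18,255,255));n,l,st,c=cv2.connectedComponentsWithStats(O.astype(np.uint8))
for i in range(1,n):
    if st[i,4]>200:
        q=P[l==i];q=q[np.isfinite(q).all(1)];t=q[q[:,2]>22];print(st[i],np.percentile(q[:,2],[5,50,95]),cv2.minAreaRect(t[:,:2].astype(np.float32)) if len(t)>5 else '')
```

```text
[453.4118654  254.89893411 232.63688387] [-5.03061808e-01  8.64250315e-01  3.74453853e-05 -4.56234772e-04] [ 5.12110012e-01  2.30118027e-01 -2.08457472e-02  1.32074604e+00
  6.11703054e-05 -5.42165879e-01]
[ 312  135   23   80 1538] [23.02065362 26.03873324 27.42318405] ((454.99090576171875, 258.5693359375), (91.00770568847656, 25.273773193359375), 60.8083381652832)
[544 315  46  36 500] [-733.59789178 -697.1496809  -660.20799531] 
[453 375  33  25 440] [-186.96020348 -150.26774659 -101.08136021]
```

View pics/w4.png

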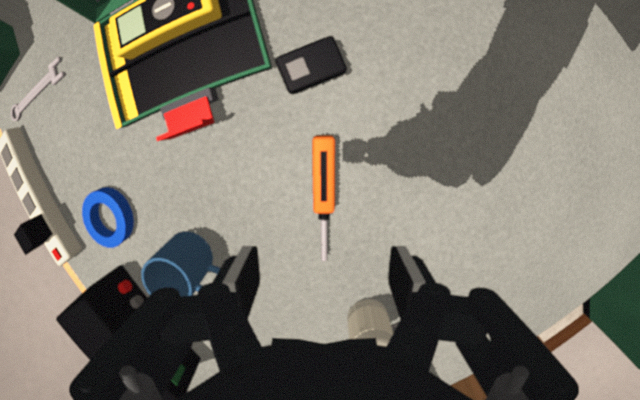

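The driver's handle is at (324,175) with the blade pointing down in the image, and the meter is lying in the wide compartment.

Emit:
jog_arm:
  series: "-0.027 0.001 0.08 -0.003;-0.027 0.001 0.2 -0.003;-0.027 0.001 0.33 -0.003;-0.027 0.001 0.46 -0.003;-0.027 0.001 0.58 -0.003;-0.027 0.001 0.67 -0.003;-0.027 0.001 0.73 -0.003;-0.027 0.001 0.749 -0.003;-0.027 0.001 0.749 -0.003"

```text
clock: 11.93
eef_pos: [456.4, 261.7, 7.1]
tool_rot: [-0.506, 0.862, 0.0, -0.002]
wrist_force: [-0.3, -0.1, -0.7]
width: 0.772
finger_force: 0.0
```

Emit:
jog_arm:
  series: "0 0 0 0;0 0 0 0;0 0 0 0;0 0 0 0;0 0 0 0;0 0 0 0;0 0 0 0;0 0 0 0;0 0 0 0"
  jaw: -0.8
  newtons: 40

```text
clock: 12.68
eef_pos: [458.3, 262.8, 9.9]
tool_rot: [-0.507, 0.862, 0.0, 0.001]
wrist_force: [0.4, -0.1, 5.9]
width: 0.294
finger_force: 39.9
```

Emit:
jog_arm:
  series: "0 0 -0.03 0;0 0 -0.1 0;0 0 -0.2 0;0 0 -0.3 0;0 0 -0.38 0;0 0 -0.4 0;0 0 -0.4 0"

```text
clock: 13.27
eef_pos: [458.5, 263.0, 131.0]
tool_rot: [-0.507, 0.862, -0.0, 0.002]
wrist_force: [-0.3, 0.0, -1.6]
width: 0.293
finger_force: 39.7
```

Emit:
jog_arm:
  series: "0.51 -0.491 0 0.58;0.51 -0.491 0 0.58;0.51 -0.491 0 0.58;0.51 -0.491 0 0.58;0.51 -0.491 0 0.58;0.51 -0.491 0 0.58;0.51 -0.491 0 0.58;0.51 -0.491 0 0.58;0.51 -0.491 0 0.58;0.51 -0.491 0 0.58"

```text
clock: 14.1
eef_pos: [510.7, 56.6, 126.9]
tool_rot: [0.052, 0.999, -0.0, -0.001]
wrist_force: [-0.1, -0.6, -1.3]
width: 0.29
finger_force: 39.9
```

Emit:
jog_arm:
  series: "0 0 0 0.078;0 0 0 0.078;0 0 0 0.078;0 0 0 0.078"

```text
clock: 14.43
eef_pos: [510.9, 56.9, 127.4]
tool_rot: [0.125, 0.992, -0.0, -0.001]
wrist_force: [-0.3, 0.0, -1.1]
width: 0.292
finger_force: 39.9
```

Run:
```python
from h import *
s=r.get_state();q=s['tool_rot'];print(s['eef_pos'],q,'psi',np.degrees(np.arctan2(q[1]**2-q[0]**2,2*q[0]*q[1])))
for n in('scene','side','wrist'):
    d=grab(n);P=fpts(d) if n=='wrist' else pts(d)
    if n=='side': sd=d
    m=mask(d,(5,130,80),(18,255,255))&(P[...,2]>90)&(P[...,2]<170);t=P[m];c=np.array([512.8,57.7])
    t=t[np.hypot(*(t[:,:2]-c).T)<130]
    if len(t)>5: print(n,len(t),np.percentile(t[:,2],[5,50,95]).round(1),cv2.minAreaRect(t[:,:2].astype(np.float32)))
a=cv2.resize(sd['color'][120:280,250:450],(800,640)[:2]);cv2.imwrite('pics/s5.png',cv2.resize(a,(700,560))[:,:,::-1])
```

```text
[510.94696682  56.93398815 127.36073318] [ 1.25188193e-01  9.92132521e-01 -2.07754122e-04 -9.66935556e-04] psi 75.61674533829157
scene 107 [124.8 141.8 147. ] ((509.8624267578125, 57.684104919433594), (29.067495346069336, 92.36599731445312), 74.35577392578125)
side 246 [119.4 135.9 143.7] ((505.4933166503906, 64.09899139404297), (31.006576538085938, 94.52743530273438), 73.67619323730469)
wrist 6417 [139.  143.8 145. ] ((506.97418212890625, 52.28419494628906), (38.90442657470703, 99.62175750732422), 74.54019165039062)
```

View pics/s5.png

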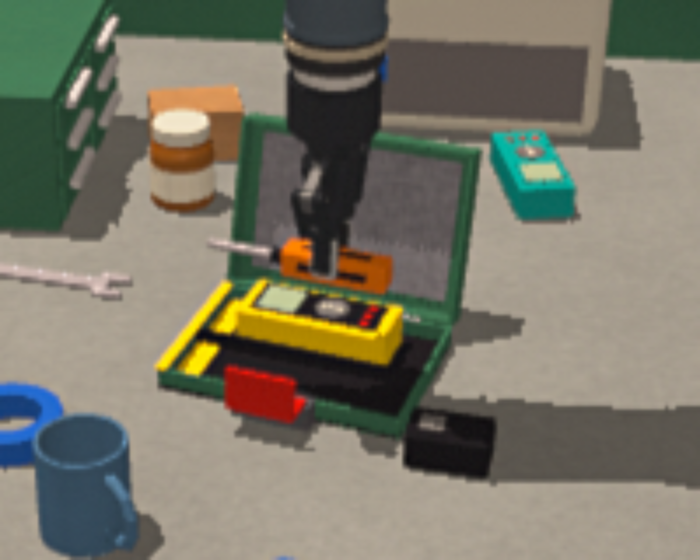

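The driver is level in the grip, with its blade towards the yellow end, above the case. The meter lies flat in its compartment. Lowering now.

Emit:
jog_arm:
  series: "-0.005 0.004 0.06 0;-0.005 0.004 0.13 0;-0.005 0.004 0.2 0;-0.005 0.004 0.26 0;-0.005 0.004 0.3 0;-0.005 0.004 0.33 0;-0.005 0.004 0.35 0;-0.005 0.004 0.36 0;-0.005 0.004 0.36 0;-0.005 0.004 0.36 0"

```text
clock: 15.42
eef_pos: [513.8, 57.8, 20.8]
tool_rot: [0.126, 0.992, 0.0, 0.0]
wrist_force: [-0.5, -0.6, -0.9]
width: 0.293
finger_force: 39.9
```

Emit:
jog_arm:
  series: "0 0 0.003 0;0 0 0.006 0;0 0 0.009 0;0 0 0.012 0;0 0 0.012 0;0 0 0.012 0"

```text
clock: 15.92
eef_pos: [513.4, 57.8, 16.8]
tool_rot: [0.126, 0.992, -0.0, -0.0]
wrist_force: [-0.0, -0.2, -1.3]
width: 0.292
finger_force: 39.9
```

Emit:
jog_arm:
  series: "0 0 0.003 0;0 0 0.006 0;0 0 0.008 0;0 0 0.008 0;0 0 0.008 0"

```text
clock: 16.33
eef_pos: [513.5, 57.8, 14.9]
tool_rot: [0.126, 0.992, 0.0, 0.0]
wrist_force: [-1.9, 0.9, 7.1]
width: 0.291
finger_force: 40.9
```

Emit:
jog_arm:
  series: "0 0 -0.002 0;0 0 -0.002 0;0 0 -0.002 0;0 0 -0.002 0;0 0 -0.002 0"
  jaw: -0.2

```text
clock: 16.75
eef_pos: [513.4, 57.8, 14.9]
tool_rot: [0.126, 0.992, -0.0, -0.0]
wrist_force: [-0.5, 0.1, -0.7]
width: 0.402
finger_force: 0.0
```

Emit:
jog_arm:
  series: "0 0 -0.02 0;0 0 -0.06 0;0 0 -0.12 0;0 0 -0.24 0;0 0 -0.38 0;0 0 -0.52 0;0 0 -0.64 0;0 0 -0.73 0;0 0 -0.75 0;0 0 -0.75 0"

```text
clock: 17.58
eef_pos: [514.5, 57.9, 242.4]
tool_rot: [0.126, 0.992, 0.001, 0.002]
wrist_force: [-0.1, 0.1, -1.6]
width: 0.401
finger_force: 0.0
```

Run:
```python
from h import *
s=r.get_state();q=s['tool_rot'];print(s['eef_pos'],q)
C=np.array([531.5,10.5]);a=np.radians(-14.6);Rt=np.array([[np.cos(a),np.sin(a)],[-np.sin(a),np.cos(a)]])
for n in('scene','side','wrist'):
    d=grab(n);P=fpts(d) if n=='wrist' else pts(d)
    Q=np.dstack([(P[...,:2]-C)@Rt.T,P[...,2]]);ins=(abs(Q[...,0])<108)&(abs(Q[...,1])<78)
    for t,m,lo,hi in(('drv',mask(d,(5,130,80),(18,255,255)),26,36),('met',mask(d,(18,120,70),(35,255,255)),39,48)):
        k=Q[m&ins&(Q[...,2]>lo)&(Q[...,2]<hi)]
        if len(k)>8: print(n,t,len(k),np.median(k[:,2]).round(1),cv2.minAreaRect(k[:,:2].astype(np.float32)))
    g=Q[mask(d,(55,60,30),(85,255,190))&(abs(Q[...,0])<115)&(Q[...,1]<-60)&(Q[...,1]>-170)&(Q[...,2]>40)&(Q[...,2]<230)]
    print(n,'lid top z',np.percentile(g[:,2],[99,99.8]).round(1), 'y at top',np.percentile(g[g[:,2]>np.percentile(g[:,2],90)][:,1],[2,50,98]).round(1))
    x=Q[mask(d,(0,150,90),(4,255,255))&(Q[...,1]>75)&(Q[...,1]<150)&(abs(Q[...,0])<60)]
    print('  latch x',np.percentile(x[:,0],[2,98]).round(1),'y',np.percentile(x[:,1],[2,50,98]).round(1),'z',np.percentile(x[:,2],[2,50,98]).round(1))
```

```text
[514.49049426  57.93401788 242.41772573] [1.25940668e-01 9.92035405e-01 5.24501369e-04 2.10457373e-03]
scene drv 123 31.0 ((-33.205020904541016, 40.67137145996094), (91.99264526367188, 29.646259307861328), 0.8463711142539978)
scene met 192 43.3 ((2.9239883422851562, -32.18845748901367), (63.5618782043457, 141.71900939941406), 89.03001403808594)
scene lid top z [177.8 179.5] y at top [-134.  -124.5 -117. ]
  latch x [-23.4  32.1] y [ 90.9 119.9 124.6] z [25.9 44.8 65.5]
side drv 150 29.0 ((-38.10484313964844, 45.086570739746094), (30.698497772216797, 92.87570190429688), 89.88169860839844)
side met 178 41.4 ((-2.0195236206054688, -28.558074951171875), (64.913818359375, 137.79571533203125), 89.9359359741211)
side lid top z [173.3 175.2] y at top [-128.9 -119.7 -112.5]
  latch x [-32.   26.7] y [ 99.2 124.1 129.1] z [24.2 43.7 63. ]
wrist drv 767 30.6 ((-34.83655548095703, 41.58051681518555), (25.3701229095459, 92.61387634277344), 89.67205810546875)
wrist met 1988 43.0 ((0.050384521484375, -31.10409927368164), (60.868778228759766, 138.94557189941406), 89.64952087402344)
wrist lid top z [175.  175.6] y at top [-125.5 -121.5 -119. ]
  latch x [-31.1  26.3] y [ 91.9 110.3 120.8] z [26.9 29.9 64.1]
```

Emit:
jog_arm:
  series: "-0.1 -0.789 0 0;-0.1 -0.789 0 0;-0.1 -0.789 0 0;-0.1 -0.789 0 0;-0.1 -0.789 0 0;-0.1 -0.789 0 0;-0.1 -0.789 0 0;-0.1 -0.789 0 0"
  jaw: -1

```text
clock: 18.4
eef_pos: [482.2, -180.1, 238.1]
tool_rot: [0.128, 0.992, 0.0, -0.002]
wrist_force: [0.3, 0.8, 0.4]
width: 0.002
finger_force: 0.0
```

Emit:
jog_arm:
  series: "0 0 0.1 0;0 0 0.2 0;0 0 0.28 0;0 0 0.3 0;0 0 0.3 0;0 0 0.3 0"

```text
clock: 18.9
eef_pos: [483.6, -178.1, 150.3]
tool_rot: [0.125, 0.992, 0.0, -0.0]
wrist_force: [0.1, -1.0, 0.3]
width: -0.001
finger_force: 0.0
```

```bash
cat >> h.py <<'E'
C=np.array([531.5,10.5]);_a=np.radians(-14.6);Rt=np.array([[np.cos(_a),np.sin(_a)],[-np.sin(_a),np.cos(_a)]])
def where():
    s=r.get_state();print('case xy',(Rt@(s['eef_pos'][:2]-C)).round(1),'z',s['eef_pos'][2].round(1),'F',s['wrist_force'].round(1),'t',s['clock'])
def lidlatch():
    for n in('scene','side'):
        d=grab(n);P=pts(d);Q=np.dstack([(P[...,:2]-C)@Rt.T,P[...,2]])
        g=Q[mask(d,(55,60,30),(85,255,190))&(abs(Q[...,0])<112)&(Q[...,1]<100)&(Q[...,1]>-170)&(Q[...,2]>24)&(Q[...,2]<230)]
        print(n,'green y',np.percentile(g[:,1],[2,50,98]).round(),'z',np.percentile(g[:,2],[2,50,98]).round(1))
        x=Q[mask(d,(0,150,90),(4,255,255))&(Q[...,1]>30)&(Q[...,1]<150)&(abs(Q[...,0])<60)]
        if len(x)>5: print('  latch',len(x),'y',np.percentile(x[:,1],[2,50,98]).round(),'z',np.percentile(x[:,2],[2,50,98]).round())
E
python3 -c "
from h import *
where();d=grab('side');cv2.imwrite('pics/s6.png',cv2.resize(d['color'][40:260,230:450],(600,600))[:,:,::-1])"
```

```text
case xy [   1.1 -194.6] z 150.3 F [ 0.1 -1.   0.3] t 18.9
```

View pics/s6.png

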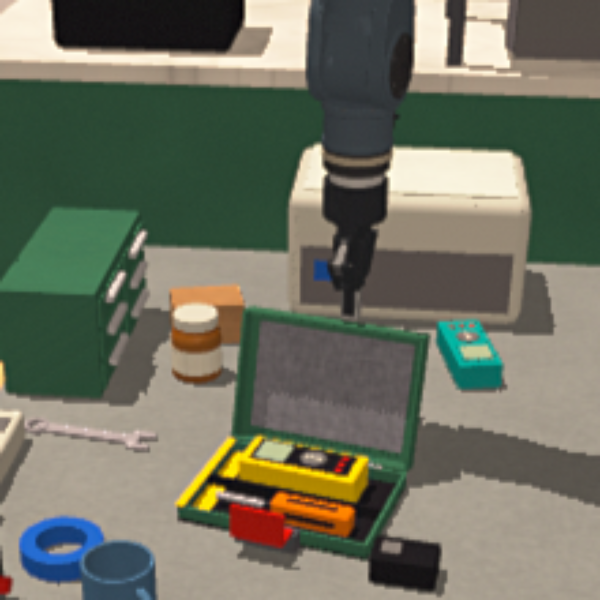

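Both items are in the case the right way round, with the lid still open. The shut gripper stands behind the lid. Now I'll swing the lid over.

Emit:
jog_arm:
  series: "0 0.05 0 0;0 0.1 0 0;0 0.15 -0.017 0;0 0.19 -0.022 0;0 0.233 -0.03 0;0 0.3 -0.043 0;0 0.363 -0.05 0;0 0.427 -0.043 0;0 0.49 -0.03 0"

```text
clock: 19.7
eef_pos: [521.0, -35.6, 160.6]
tool_rot: [0.126, 0.992, -0.0, 0.001]
wrist_force: [-0.7, -2.8, -0.6]
width: 0.0
finger_force: 1.0
```

```bash
python3 -c "
from h import *
where();lidlatch()"
```

```text
case xy [  1.5 -47.2] z 160.6 F [-0.7 -2.8 -0.6] t 19.7
scene green y [-100.  -31.   -6.] z [ 25.4 158.4 176.8]
  latch 136 y [ 91. 120. 125.] z [25. 44. 65.]
side green y [-100.  -25.    1.] z [ 26.  155.6 172.8]
  latch 268 y [ 40. 124. 129.] z [ 3. 42. 63.]
```

Emit:
jog_arm:
  series: "0 0.06 0.023 0;0 0.117 0.053 0;0 0.167 0.093 0;0 0.213 0.137 0;0 0.253 0.187 0;0 0.287 0.243 0;0 0.31 0.297 0;0 0.32 0.33 0;0 0.32 0.35 0"

```text
clock: 20.55
eef_pos: [544.2, 56.7, 53.5]
tool_rot: [0.126, 0.992, 0.0, -0.0]
wrist_force: [-0.4, 0.9, 1.0]
width: -0.0
finger_force: 0.6
```

```bash
python3 -c "
from h import *
where();lidlatch()"
```

```text
case xy [ 0.6 47.9] z 53.5 F [-0.4  0.9  1. ] t 20.55
scene green y [-75.  27.  82.] z [29.3 52.1 58.7]
  latch 140 y [ 91. 119. 124.] z [24. 43. 66.]
side green y [-72.  37.  86.] z [26.8 49.8 54.1]
  latch 257 y [100. 124. 129.] z [23. 44. 63.]
```

Emit:
jog_arm:
  series: "0 0 0.005 0;0 0 0.01 0;0 0 0.015 0;0 0 0.018 0;0 0 0.018 0;0 0 0.018 0"

```text
clock: 21.15
eef_pos: [544.6, 56.1, 50.9]
tool_rot: [0.126, 0.992, 0.0, 0.001]
wrist_force: [-5.8, -0.3, 19.8]
width: -0.002
finger_force: 9.8
```

Emit:
jog_arm:
  series: "0 0 -0.08 0;0 0 -0.18 0;0 0 -0.23 0;0 0.1 -0.23 0;0 0.23 -0.23 0;0 0.34 -0.23 0;0 0.34 -0.23 0;0 0.34 -0.23 0"

```text
clock: 21.82
eef_pos: [569.9, 156.4, 117.8]
tool_rot: [0.125, 0.992, 0.0, 0.0]
wrist_force: [-0.1, -0.4, -0.5]
width: -0.003
finger_force: 0.0
```

```bash
python3 -c "
from h import *
where();lidlatch()
d=grab('side');P=pts(d);Q=np.dstack([(P[...,:2]-C)@Rt.T,P[...,2]])
k=Q[(abs(Q[...,0])<90)&(Q[...,1]>132)&(Q[...,1]<230)&(Q[...,2]>12)&(Q[...,2]<100)];print(len(k),np.percentile(k,[1,50,99],axis=0).round() if len(k) else '')"
```

```text
case xy [  0.3 150.9] z 117.8 F [-0.1 -0.4 -0.5] t 21.8167
scene green y [-75.   8.  82.] z [30.2 50.9 57. ]
  latch 135 y [ 90. 120. 124.] z [25. 45. 66.]
side green y [-73.  33.  85.] z [26.9 48.7 52.7]
  latch 259 y [ 99. 124. 130.] z [24. 43. 63.]
0
```

Emit:
jog_arm:
  series: "0 0 0.08 0;0 0 0.15 0;0 0 0.195 0;0 0 0.2 0;0 0 0.2 0"

```text
clock: 22.38
eef_pos: [568.9, 154.0, 57.2]
tool_rot: [0.127, 0.992, -0.0, -0.001]
wrist_force: [0.3, 0.6, -0.2]
width: -0.001
finger_force: 0.0
```

Emit:
jog_arm:
  series: "0 -0.03 0 0;0 -0.06 -0.005 0;0 -0.09 -0.015 0;0 -0.12 -0.03 0;0 -0.15 -0.04 0;0 -0.18 -0.046 0;0 -0.21 -0.046 0;0 -0.23 -0.042 0;0 -0.25 -0.033 0;0 -0.265 -0.025 0"

```text
clock: 23.22
eef_pos: [549.7, 77.1, 64.9]
tool_rot: [0.126, 0.992, -0.0, 0.0]
wrist_force: [1.0, -0.2, 0.9]
width: -0.003
finger_force: 0.9
```

```bash
python3 -c "
from h import *
where();lidlatch()"
```

```text
case xy [ 0.8 69. ] z 64.9 F [ 1.  -0.2  0.9] t 23.2167
scene green y [-76.   7.  81.] z [29.5 50.6 56.9]
  latch 178 y [ 64.  88. 100.] z [35. 59. 68.]
side green y [-72.  24.  85.] z [25.5 48.8 53. ]
  latch 319 y [ 65.  94. 102.] z [25. 55. 63.]
```

Emit:
jog_arm:
  series: "0 -0.005 0.01 0;0 -0.01 0.018 0;0 -0.01 0.024 0;0 -0.01 0.028 0;0 -0.01 0.03 0;0 -0.01 0.03 0"

```text
clock: 23.82
eef_pos: [548.7, 73.2, 58.6]
tool_rot: [0.127, 0.992, -0.002, 0.001]
wrist_force: [-11.0, -14.0, 36.3]
width: -0.003
finger_force: 17.8
```

Emit:
jog_arm:
  series: "0 0 -0.06 0;0 0 -0.15 0;0 0 -0.28 0;0 0 -0.4 0;0 0 -0.5 0;0 -0.2 -0.5 0;0 -0.33 -0.5 0;0 -0.33 -0.5 0;0 -0.33 -0.5 0"

```text
clock: 24.57
eef_pos: [523.2, -23.0, 205.9]
tool_rot: [0.127, 0.992, -0.0, -0.0]
wrist_force: [-0.4, 0.1, 0.0]
width: 0.002
finger_force: 0.0
```

```bash
python3 -c "
from h import *
where();lidlatch()
d=load('side');cv2.imwrite('pics/s9.png',cv2.resize(d['color'][150:300,230:430],(800,600))[:,:,::-1])"
```

```text
case xy [  0.4 -34.5] z 205.9 F [-0.4  0.1  0. ] t 24.5667
scene green y [-75.   5.  81.] z [29.6 50.9 57. ]
  latch 207 y [55. 84. 95.] z [34. 58. 64.]
side green y [-72.  16.  85.] z [27.1 48.7 52.5]
  latch 328 y [58. 92. 99.] z [25. 53. 60.]
```

View pics/s9.png

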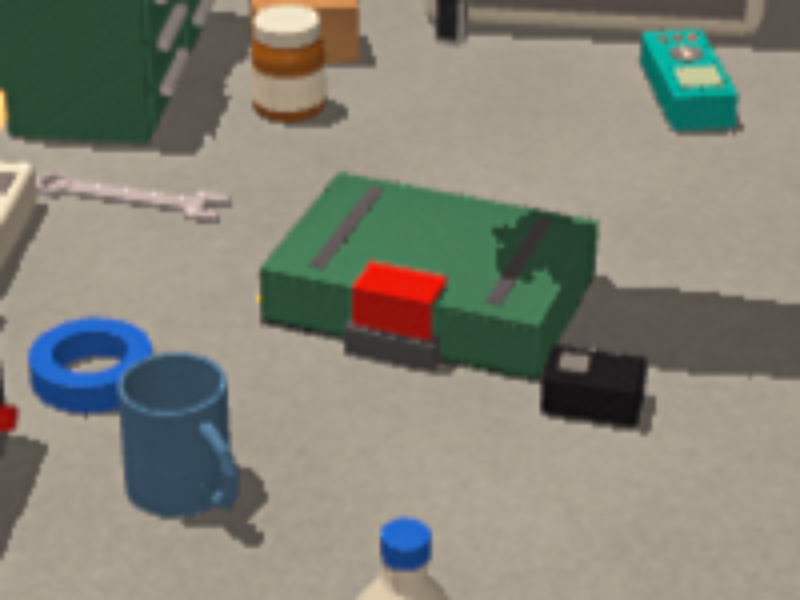

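The lid is shut flat, and the red latch at (400,300) is folded over onto it with the bystanders undisturbed. I'll check the tongue slope, then hand in.

```bash
python3 -c "
from h import *
ok=[]
for n in('scene','side','wrist'):
    d=grab(n);P=fpts(d) if n=='wrist' else pts(d);Q=np.dstack([(P[...,:2]-C)@Rt.T,P[...,2]])
    x=Q[mask(d,(0,150,60),(5,255,255))&(Q[...,1]>45)&(Q[...,1]<88)&(abs(Q[...,0])<40)&(Q[...,2]>50)]
    if len(x)>20:
        A=np.c_[x[:,1],np.ones(len(x))];s=np.linalg.lstsq(A,x[:,2],rcond=None)[0];ok.append(s[0]);print(n,len(x),'slope',s[0].round(3),'z',np.median(x[:,2]).round(1),'ymin',x[:,1].min().round(1))
"
```

```text
scene 123 slope 0.016 z 59.4 ymin 53.6
side 118 slope 0.045 z 57.4 ymin 46.4
wrist 1787 slope 0.013 z 59.3 ymin 55.0
```

The tongue is level (slope about 0.01), so the latch is closed.

```bash
python3 -c "
from station import r
print(r.finish_job())"
```

```text
the job is handed in; nothing more can be done
None
```

The meter and screwdriver are packed the right way round, the lid is shut and the red latch is closed over it; I handed the job in at about 25 s and no verdict came back.

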